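# Move the water filter cassette from the dispenser to the return rack

## Robot

A 7-joint arm with a two-finger parallel gripper is mounted at the origin on the work surface. World frame = base frame: x ahead of the robot, y to its left, z up, the work surface at z = 0. Lengths are in m, angles in rad, forces in N, time in s.
With the tool pointing down it reaches from about 0.425 to 0.875 m from the base axis. Payload 4.7 kg.
Tool frame: the origin (TCP) lies at the very end of the fingers, on their centre line; the grasp point (between the pads) lies 19 mm behind it (ctrl.pinch_z is the distance from the TCP to the grasp point, in m); z points along the fingers, y is the direction in which the jaws open and shut (so a half turn about z gives the same grasp; the last joint's range is limited). The gripper opens to 85 mm and grips with 20 to 120 N. Pads are 22 mm wide; open, the fingers measure 114 mm over their backs; the gripper's body (76 mm by 85 mm) begins 54 mm behind the grasp point. The pads swing forward as they close: fully open they stand 13 mm farther back than shut.
Start: joints at [1.346, 0.321, -0.07, 1.45, 0.023, 1.371, -0.057], TCP at [0.154, -0.632, 0.231] pointing down, gripper open.
Joint ranges: [-2.86, 2.86], [-0.3, 2.09], [-1.38, 1.24], [0.06, 2.45], [-1.56, 4.7], [0.09, 2.05], [-2.69, 2.69]. Speed limits (rad/s): [2.57, 2.57, 3.14, 3.14, 3.14, 3.14, 3.14].

## Interface

Orientations are given as [roll, pitch, yaw] about the fixed x, y, z axes, in that order (R = Rz(yaw) Ry(pitch) Rx(roll)).
In Python, from rig import ctrl gives the robot as it stands.
- The arm moves only by the tool move_arm, never from a script. Its argument "commands" is one flat list of numbers, 7 for each row, row after row: the turn, a rotation vector about the tool's x, y, z in degrees, then the shift along the tool's x, y, z in m, then the opening, from 0 (shut) to 1 (fully open). A call has 1 to 8 rows; each row is the pose to reach, as a shift and turn from the pose measured when the call began, along the tool's axes at that moment; what a row does not reach only later rows make up. A row lasts 1/8 s, in which the tool goes at most 62.5 mm and 10.7 degrees, less where a joint would pass 70% of its speed; a pose out of reach is approached as far as the arm can. A call with a gripper value outside its range is refused whole. The fingers move at their own pace and stop on an object; the grip force is fixed at half the most. Time passes only in rows, so rows that repeat a pose let the fingers close. It gives the time, the measured TCP pose, the force and the opening at its end, in the units of the state.
- ctrl.get_obs(): the state, without advancing time (a new reading comes with each control period).
- ctrl.capture(name): name is "side" or "top" or "wrist"; returns (picture, depth): 384x512x3 uint8, blue, green, red; 384x512 float32, m along the optical axis (not along the pixel's ray), 0 where there is no reading.
- ctrl.camera_params(name): a dict with "intrinsics" (3x3 intrinsics, pixels), "T" (4x4, takes a point from camera to world coordinates). Camera axes: x right, y up, looking along -z (the intrinsics and any distortion apply to the point x, -y, -z); pixel columns grow to the right and rows downward; lengths in m; the calibration is good to about 2 mm. A picture is of the moment at which its call begins: read the wrist's pose just before it. camera_params takes no time and is no camera call; for the wrist camera it gives the pose at the moment of the call.
- ctrl.sign_off(): hands the job in, once; it reports no verdict.
The state is a dict: "time": time; "joints": joint angles; "joint_velocities": joint speeds; "effort": joint torques, N m; "tool_pos": TCP position; "tool_rot": TCP orientation; "ft_force": force on the tool from outside, world axes, zero at the start; "moment": the same for the moment, N m; "grip_width": opening from 0.0 (shut) to 1.0 (fully open).
Only numpy, scipy, OpenCV 4.12 (cv2) and the standard library are available. Lean on these libraries where they do the work, as an engineer would, in place of code of your own. Each camera call takes 0.05 s, during which the arm holds its last target.

## Task

Take the used blue filter cassette out of the water dispenser: press it down until the latch lets go and it springs up, then lift it out, stand it upright on the dark mat and let go. Then take it again the other way, by its two narrow ends (the rack leaves no room for fingers beside its broad faces), and stand it fully down in the one empty bay of the wooden return rack, without tipping it over or dropping it. Leave the grey cassettes and everything else on the counter where they are.

Things in the scene. Friction and masses are not known exactly. Their poses are not given: they have to be found in the camera images.
- cassette: used filter cassette: upright blue block, 30 (x) by 60 (y) by 95 mm tall, about 160 g, white patch on top. Origin: centre of its underside, z up. Broad faces look along its x, narrow ends along y. At the start it stands in the dispenser's well, origin 28 mm and top 123 mm above the counter, axes parallel to the dispenser's. Sprung up, its top is at 168 mm.
- lift (a joint): spring platform under the cassette (m, upwards): 0 latched, negative pressed in (stop at -0.008), 0.045 sprung up. The spring resists with 4 to 7 N from first touch; the latch lets go about 5 mm down: press the cassette 7 mm in or to the stop, then withdraw, and it rises 45 mm in about half a second. Once released it stays up and does not latch again.
- dispenser: fixed white water dispenser. Origin: on the counter under the well's centre. Deck 115 mm high, 150 mm square about the origin, with a black-rimmed well 33 (x) by 63 (y) mm. Grey guides at the well's two y ends, 24 mm wide, |y| 31.5 to 39.5 mm, reach 165 mm up, so the raised cassette can be taken only by its broad faces. A clear tank, blue lid, 200 mm high, fills y = 83 to 207 mm.
- mat: fixed dark rubber mat, 150 by 150 mm, 4 mm thick; origin at the centre of its underside, on the counter. The cassette goes near its middle (its origin within 60 mm along each of the mat's axes), in any yaw.
- rack: fixed wooden rack; origin on the counter under its centre. Floor 6 mm up, 138 (x) by 70 (y) mm. Three bays at x = -44, 0, 44 mm, each 38 mm wide between dividers 6 mm thick, 56 mm long (y), whose tops are 101 mm above the counter. Bays are open at both y ends. A cassette stands with its y along the rack's y, either way round, its narrow ends 2 mm outside the dividers.
- empty_bay: the empty bay: a thin green patch lying on its floor; origin at the centre of the bay's floor, 6 mm above the counter; axes parallel to the rack's. Which of the three bays it is varies.
- spare_a: grey cassette, same size as the blue one, standing in another bay of the rack; origin at the centre of its underside. Leave it.
- spare_b: second grey cassette, standing in the remaining bay; same origin. Leave it.
- green_canister: bystander: green lidded food container, 98 by 98 by 131 mm; origin at the centre of its underside
- clear_canister: bystander: clear lidded food container with white lid, 98 by 98 by 131 mm; origin at the centre of its underside
- mug: bystander: blue mug, 80 mm across, 90 mm high, handle along its +y; origin at the centre of its underside
- jar: bystander: jar with red cap, 60 mm across, 100 mm high; origin at the centre of its underside
- paddle: bystander: rice paddle, 200 mm long, lying along its x; origin at its middle
Things that resemble listed ones, but are neither listed nor needed, are in the scene too. Of the things that look like the mat, take the one that is farthest to the robot's right at the start. There is more than one size of the cassette; the job needs the smaller.

How it is judged:
By the outcome, as a careful person would: the job done as asked, in the order asked, and still so for the second after the job is handed in, with the robot touching nothing.
It also fails if it takes over 70 s, if anything falls off the work surface, if the arm or the gripper's body presses on something with over 40 N, if the wrist force passes 120 N, or if a joint passes its speed limit or range.

## Working session

There is one attempt and no reset: what is moved stays moved. The work goes in short steps, Python scripts to look and compute and a tool call to move; the robot and the scene stay as the last step left them, time stands still between calls to the robot, and variables do not carry over. Pictures are saved under pics/ and viewed, and the job is handed in when it is done.

Besides the shell and the picture viewer there is one more tool, called as a command line: name --argument value ..., lists and objects as JSON in quotes. move_arm: Moves the arm, as the interface text tells. Its arguments: {"type":"object","properties":{"commands":{"type":"array","items":{"type":"number"}}},"required":["commands"]}

```bash
ls; mkdir -p pics; python3 - <<'E'
from rig import ctrl
import cv2,numpy as np
o=ctrl.get_obs()
for k in ['time','tool_pos','tool_rot','ft_force','grip_width']: print(k,o[k])
print(ctrl.pinch_z)
for n in ['side','top','wrist']:
    p=ctrl.camera_params(n); print(n,np.round(p['intrinsics'],1).tolist(),np.round(p['T'],3).tolist(),[k for k in p])
    im,d=ctrl.capture(n); cv2.imwrite(f'pics/{n}0.png',im); np.save(f'pics/{n}0.npy',d)
E
```

```text
pics
time 0.0
tool_pos [ 0.15358306 -0.63105331  0.23021769]
tool_rot [-3.13969673e+00  9.08744889e-05  2.38856416e-01]
ft_force [-0.34448941 -0.15165729  0.33869469]
grip_width 0.9989178038463921
0.0187
side [[369.8, 0.0, 252.0], [0.0, 369.8, 195.6], [0.0, 0.0, 1.0]] [[0.948, 0.22, -0.23, 0.308], [-0.318, 0.613, -0.724, -0.802], [-0.018, 0.759, 0.651, 0.695], [0.0, 0.0, 0.0, 1.0]] ['intrinsics', 'T']
top [[377.3, 0.0, 258.3], [0.0, 377.3, 193.1], [0.0, 0.0, 1.0]] [[0.001, 0.99, -0.143, 0.407], [-0.999, -0.004, -0.034, -0.104], [-0.034, 0.143, 0.989, 0.996], [0.0, 0.0, 0.0, 1.0]] ['intrinsics', 'T']
wrist [[282.0, 0.0, 256.2], [0.0, 282.0, 194.6], [0.0, 0.0, 1.0]] [[0.236, 0.918, 0.318, 0.236], [-0.972, 0.224, 0.074, -0.612], [-0.003, -0.326, 0.945, 0.373], [0.0, 0.0, 0.0, 1.0]] ['intrinsics', 'T']
```

View pics/top0.png

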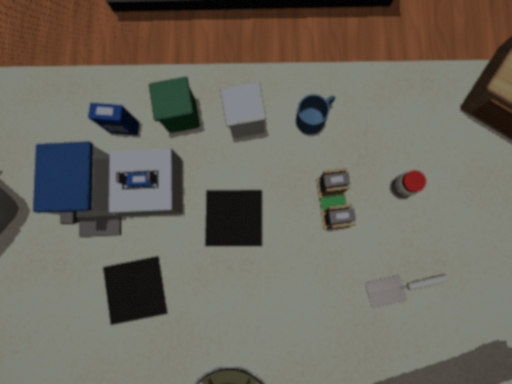

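View pics/side0.png

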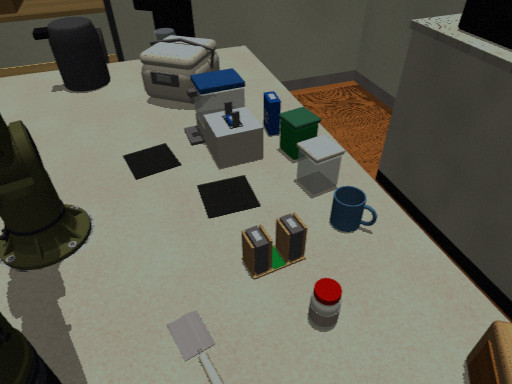

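View pics/wrist0.png

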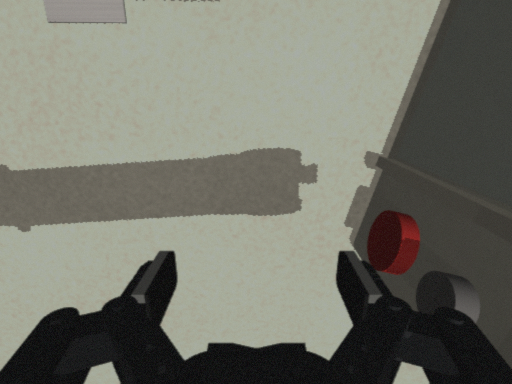

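Top view candidates. Blue cassette: the one in the well at (138,180), and a taller free-standing blue block at (113,117). I take the one in the well, which is the smaller. Mat: (135,290) and (234,218). The robot's right is to the right in the picture, so I take (234,218). Rack at about (335,200), with the green patch in the middle bay at (333,201). Next: close crops and measurements.

```bash
cat > h.py <<'E'
import cv2,numpy as np
from rig import ctrl
def ray(P,uv):
    K,T=P['intrinsics'],P['T']
    uv=np.atleast_2d(np.array(uv,float))
    d=np.c_[(uv[:,0]-K[0,2])/K[0,0],-(uv[:,1]-K[1,2])/K[1,1],-np.ones(len(uv))]
    return T[:3,3],d@T[:3,:3].T
def plane(P,uv,z):
    c,d=ray(P,uv); s=(z-c[2])/d[:,2]; return c+d*s[:,None]
def dep(P,uv,depth):
    c,d=ray(P,uv); uv=np.atleast_2d(uv).astype(int)
    return c+d*depth[uv[:,1],uv[:,0]][:,None]
def rect(P,cnt,z):
    w=plane(P,cnt.reshape(-1,2),z)[:,:2]
    (c,s,a)=cv2.minAreaRect((w*1000).astype(np.float32))
    return np.round(c,1),np.round(s,1),round(a,1)
def big(mask,n=3,amin=30):
    cs,_=cv2.findContours(mask.astype(np.uint8),cv2.RETR_EXTERNAL,cv2.CHAIN_APPROX_NONE)
    return [c for c in sorted(cs,key=cv2.contourArea,reverse=True) if cv2.contourArea(c)>amin][:n]
E
python3 - <<'E'
from h import *
P=ctrl.camera_params('top'); im=cv2.imread('pics/top0.png'); d=np.load('pics/top0.npy')
S=ctrl.camera_params('side'); si=cv2.imread('pics/side0.png'); sd=np.load('pics/side0.npy')
for n,p in dict(counter=(300,270),lid=(62,177),deck=(120,200),cass=(138,180),free=(104,110),mat=(234,218),spare=(336,180),spareb=(342,216),patch=(333,201),gcan=(170,98),ccan=(242,100),cap=(414,181)).items():
    print(n,np.round(dep(P,p,d)[0],4),im[p[1],p[0]])
a=cv2.resize(im[130:230,20:220],None,fx=4,fy=4,interpolation=cv2.INTER_CUBIC);cv2.imwrite('pics/c1.png',a)
a=cv2.resize(im[155:245,290:390],None,fx=6,fy=6,interpolation=cv2.INTER_CUBIC);cv2.imwrite('pics/c2.png',a)
a=cv2.resize(si[60:200,160:330],None,fx=4,fy=4,interpolation=cv2.INTER_CUBIC);cv2.imwrite('pics/c3.png',a)
E
```

```text
counter [ 0.3502 -0.1785 -0.0005] [122 134 132]
lid [0.5597 0.3527 0.199 ] [88 53 30]
deck [0.519  0.2548 0.1171] [139 134 132]
cass [0.566  0.2116 0.1231] [136 129 125]
free [0.7383 0.3012 0.1295] [139 134 131]
mat [ 0.4845 -0.0065  0.0049] [15 18 17]
spare [ 0.568  -0.2601  0.0995] [136 131 128]
spareb [ 0.4814 -0.2713  0.1019] [139 133 130]
patch [ 0.5293 -0.2677  0.0018] [ 60 106  49]
gcan [0.7666 0.14   0.1302] [56 75 44]
ccan [ 0.7593 -0.0352  0.1303] [140 134 132]
cap [ 0.5646 -0.4443  0.1   ] [ 26  29 124]
```

View pics/c1.png

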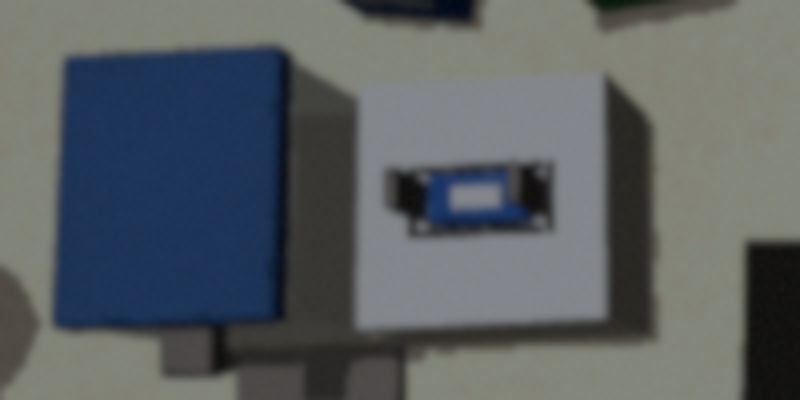

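View pics/c2.png

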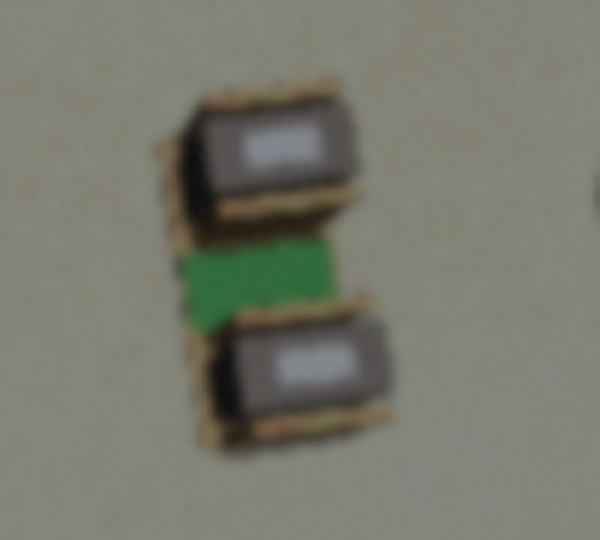

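View pics/c3.png

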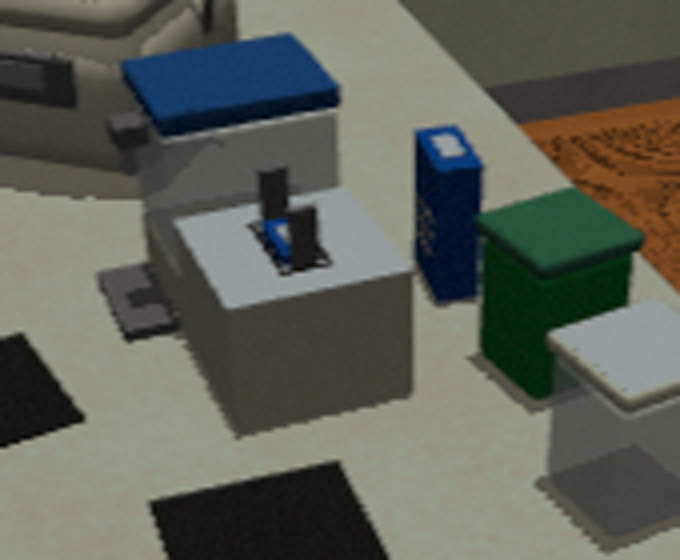

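The crops confirm the choices. The smaller blue cassette sits in the black-rimmed well (crop c1 about (475,195)), the taller blue one stands free, and the green patch is in the rack's middle bay (c2 about (260,280)). Next I measure poses.

```bash
python3 - <<'E'
from h import *
P=ctrl.camera_params('top'); im=cv2.imread('pics/top0.png')
S=ctrl.camera_params('side'); si=cv2.imread('pics/side0.png')
hsv=cv2.cvtColor(im,cv2.COLOR_BGR2HSV).astype(int)
H,Sa,V=[hsv[...,i] for i in range(3)]
def box(m,x0,y0,x1,y1):
    o=np.zeros_like(m);o[y0:y1,x0:x1]=m[y0:y1,x0:x1];return o
b=im.astype(int)
# deck (white: b>r)
deck=box((V>115)&(b[...,0]-b[...,2]>2),100,140,185,225)
for c in big(deck,2): print('deck',rect(P,c,.115),len(c))
blue=box((Sa>110)&(H>95)&(H<130),95,140,185,225)
for c in big(blue,3): print('blue',rect(P,c,.123))
patch=box((V>90)&(abs(b[...,0]-b[...,2])<25),122,170,155,190)&~blue.astype(bool)
for c in big(patch,3,8): print('patchish',rect(P,c,.123),c.reshape(-1,2).mean(0))
rim=box(V<50,105,160,170,200)
pts=np.argwhere(rim)[:,::-1]; print('rim',rect(P,pts.reshape(-1,1,2),.115))
mat=box(V<45,190,170,280,260)
for c in big(mat,1): print('mat',rect(P,c,.004))
mat=box(V<45,90,240,180,340)
for c in big(mat,1): print('mat2',rect(P,c,.004))
g=box((H>40)&(H<80)&(Sa>90),300,150,380,240)
for c in big(g,2): print('green',rect(P,c,.006))
lab=box((V>118)&(b[...,0]-b[...,2]>2),300,150,380,240)
for c in big(lab,4,8): print('label',rect(P,c,.101))
lid=box((Sa>110)&(H>95)&(H<130),20,130,100,225)
for c in big(lid,1): print('lid',rect(P,c,.2))
# side
hs=cv2.cvtColor(si,cv2.COLOR_BGR2HSV).astype(int)
g=box((hs[...,0]>40)&(hs[...,0]<80)&(hs[...,1]>90),230,230,310,280)
for c in big(g,2): print('side green',rect(S,c,.006))
m=box(hs[...,2]<45,190,170,265,220)
for c in big(m,1): print('side mat',rect(S,c,.004))
sb=si.astype(int)
lab=box((hs[...,2]>118)&(sb[...,0]-sb[...,2]>2),235,205,315,250)
for c in big(lab,4,8): print('side label',rect(S,c,.101))
dk=box((hs[...,2]>118)&(sb[...,0]-sb[...,2]>2),195,100,270,145)
for c in big(dk,1): print('side deck',rect(S,c,.115))
E
```

```text
deck (array([569. , 210.6]), array([148.4, 147.1]), 2.1) 238
blue (array([567.3, 211.5]), array([63.1, 31.4]), 89.7)
patchish (array([568.5, 210.6]), array([26.8,  9.7]), 89.7) [138.31034483 178.89655172]
patchish (array([545.6, 210.7]), array([76.7,  2.4]), 89.8) [138.24615385 188.76923077]
patchish (array([590.3, 212.8]), array([ 4.9, 77.1]), 3.3) [137.51515152 170.24242424]
rim (array([568.3, 215.7]), array([33.7, 89.9]), 3.4)
mat (array([486.8,  -3.9]), array([140.4, 142.3]), 0.0)
mat2 (array([299.2, 250.6]), array([143. , 143.8]), 11.3)
green (array([ 530.5, -265.1]), array([36.6, 64.2]), 17.4)
label (array([ 482.6, -272.7]), array([26. , 11.8]), 89.9)
label (array([ 570.4, -261.3]), array([12.3, 27.1]), 8.0)
lid (array([559.7, 350.7]), array([152.1, 123.6]), 2.6)
side green (array([ 527.9, -266. ]), array([34.7, 67.1]), 6.9)
side mat (array([486.2,  -8.4]), array([149.5, 146.3]), 89.9)
side label (array([ 484.9, -271.4]), array([13.8, 29.1]), 6.6)
side label (array([ 572.3, -260.5]), array([13.7, 29.4]), 6.7)
side deck (array([569.4, 209.6]), array([149.3, 148.5]), 2.7)
```

```bash
cat >> h.py <<'E'
from scipy.spatial.transform import Rotation as Ro
def rel(pos,yaw,o=None):
    o=o or ctrl.get_obs()
    R=Ro.from_euler('xyz',o['tool_rot']); t=Ro.from_euler('xyz',[np.pi,0,np.radians(yaw)])
    v=(R.inv()*t).as_rotvec(degrees=True); s=R.inv().apply(np.array(pos)-o['tool_pos'])
    print('turn',np.round(v,2),'shift',np.round(s,4))
def st():
    o=ctrl.get_obs(); print('t',round(o['time'],2),'pos',np.round(o['tool_pos'],4),'rpy deg',np.round(np.degrees(o['tool_rot']),2),'F',np.round(o['ft_force'],1),'g',round(o['grip_width'],3),'j',np.round(o['joints'],2))
E
python3 -c "
from h import *
rel((.45,-.25,.30),53)"
```

```text
turn [-9.000e-02 -2.000e-02 -3.932e+01] shift [ 0.3781 -0.3003 -0.0691]
```

move_arm --commands '[0,0,-5,0.047,-0.037,-0.02,0,0,0,-10,0.095,-0.075,-0.04,0,0,0,-15,0.142,-0.112,-0.06,0,0,0,-20,0.189,-0.15,-0.069,0,0,0,-25,0.236,-0.188,-0.069,0,0,0,-30,0.284,-0.225,-0.069,0,0,0,-35,0.331,-0.263,-0.069,0,0,0,-39,0.378,-0.3,-0.069,0]'

```text
time: 1.15
tool_pos: [0.4507, -0.2486, 0.2999]
tool_rot: [-3.141, -0.001, 0.922]
ft_force: [0.9, -0.6, 0.6]
grip_width: -0.001
```

```bash
python3 -c "
from h import *
st();rel((.569,.211,.25),92.7)"
```

```text
t 1.15 pos [ 0.4507 -0.2486  0.2999] rpy deg [-1.7995e+02 -3.0000e-02  5.2820e+01] F [ 0.9 -0.6  0.6] g -0.001 j [ 0.92  0.03 -0.48  1.66  0.01  1.46 -0.2 ]
turn [ -0.04  -0.05 -39.88] shift [ 0.4376 -0.1835  0.0502]
```

move_arm --commands '[0,0,-5,0.055,-0.023,0,0,0,0,-10,0.109,-0.046,0,0,0,0,-15,0.164,-0.069,0,0,0,0,-20,0.219,-0.092,0,0,0,0,-25,0.273,-0.115,0,0,0,0,-30,0.328,-0.138,0,0,0,0,-35,0.383,-0.16,0.02,0,0,0,-39.9,0.4376,-0.1835,0.05,0]'

```text
time: 2.15
tool_pos: [0.5691, 0.2091, 0.2522]
tool_rot: [3.14, -0.001, 1.62]
ft_force: [1.2, -1.0, -0.2]
grip_width: 0.001
```

```bash
python3 -c "
from h import *
st()
P=ctrl.camera_params('wrist');im,d=ctrl.capture('wrist');cv2.imwrite('pics/w1.png',im);np.save('pics/w1.npy',d);np.save('pics/w1T.npy',P['T'])
st()
im,d=ctrl.capture('side');cv2.imwrite('pics/s1.png',cv2.resize(im[20:220,100:350],None,fx=3,fy=3))"
```

```text
t 2.15 pos [0.5691 0.2091 0.2522] rpy deg [ 1.799e+02 -7.000e-02  9.283e+01] F [ 1.2 -1.  -0.2] g 0.001 j [ 0.32  0.33 -0.9   1.51  0.26  1.42 -0.54]
t 2.2 pos [0.5657 0.2179 0.2467] rpy deg [-179.68   -0.48   93.56] F [-1.8  3.7 -1. ] g -0.005 j [ 0.31  0.34 -0.9   1.52  0.26  1.41 -0.54]
```

View pics/w1.png

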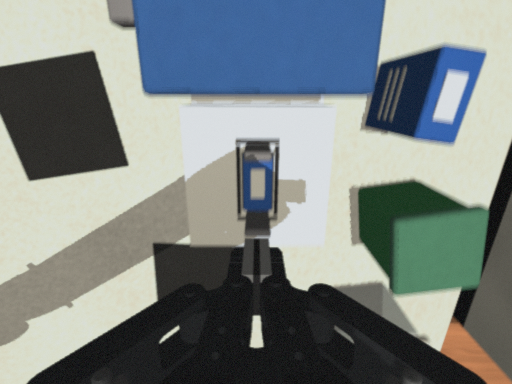

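View pics/s1.png

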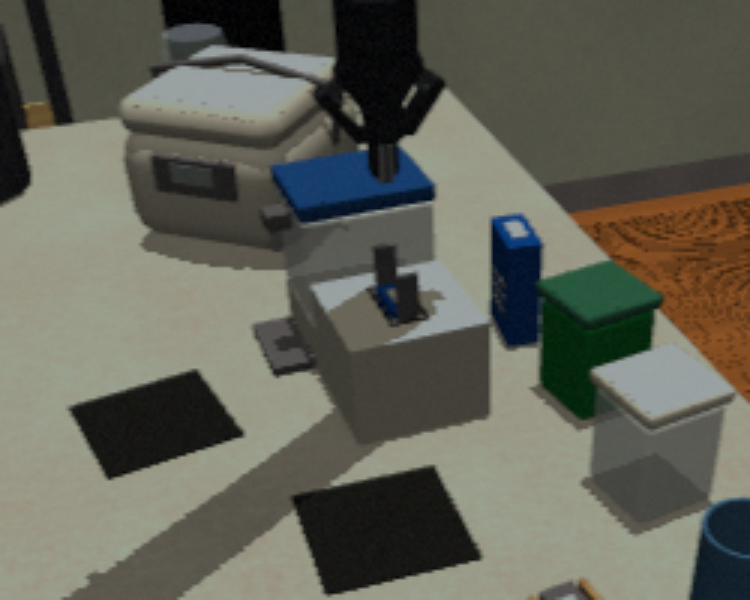

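Wrist view: the cassette in the well is at (258,184) and the deck spans x 182–333. The free blue block at (430,90) is well apart. I refine from this view.

```bash
python3 - <<'E'
from h import *
K=ctrl.camera_params('wrist')['intrinsics'];P=dict(intrinsics=K,T=np.load('pics/w1T.npy'))
im=cv2.imread('pics/w1.png');hs=cv2.cvtColor(im,cv2.COLOR_BGR2HSV).astype(int);b=im.astype(int)
def box(m,x0,y0,x1,y1):
    o=np.zeros_like(m);o[y0:y1,x0:x1]=m[y0:y1,x0:x1];return o
blue=box((hs[...,1]>110)&(hs[...,0]>95)&(hs[...,0]<130),236,145,282,222)
for c in big(blue,1): print('blue',rect(P,c,.123))
lab=box((b[...,2]>100)&(hs[...,1]<80),246,164,270,204)
for c in big(lab,2,10): print('label',rect(P,c,.123),c.reshape(-1,2).mean(0))
# deck edges
e=[plane(P,[(183,110),(190,243)],.115),plane(P,[(333,110),(325,243)],.115),plane(P,[(195,100.5),(320,105)],.115)]
for x in e: print(np.round(x,4).tolist())
lid=box((hs[...,1]>110)&(hs[...,0]>95)&(hs[...,0]<130),130,0,390,98)
for c in big(lid,1):
    r=c.reshape(-1,2); ed=np.array([[x,r[r[:,0]==x][:,1].max()] for x in range(160,370)]);w=plane(P,ed,.2);f=np.polyfit(w[:,0],w[:,1],1);print('lid edge yaw',np.degrees(np.arctan(f[0])),'y at .569',np.polyval(f,.569))
st();rel((.568,.211,.20),92.7)
E
```

```text
blue (array([570.8, 208.4]), array([28.7, 54. ]), 2.1)
label (array([570.4, 211.5]), array([14. , 31.5]), 3.3) [257.38554217 183.30120482]
[[0.4966, 0.2784, 0.115], [0.4994, 0.1362, 0.115]]
[[0.6392, 0.2853, 0.115], [0.6498, 0.1434, 0.115]]
[[0.5082, 0.2875, 0.115], [0.6263, 0.2892, 0.115]]
lid edge yaw 2.6790416829850545 y at .569 0.2959308058593678
t 2.25 pos [0.5649 0.2147 0.2479] rpy deg [-179.56   -0.33   93.4 ] F [-1.2  0.5 -0.4] g 0.001 j [ 0.32  0.34 -0.9   1.52  0.26  1.42 -0.54]
turn [-0.44 -0.33  0.7 ] shift [-0.0042  0.0033  0.0478]
```

```bash
python3 -c "
from h import *
rel((.5695,.211,.14),92.7)"
```

```text
turn [-0.44 -0.33  0.7 ] shift [-0.0046  0.0052  0.1078]
```

move_arm --commands '[-0.4,-0.3,0.7,-0.0046,0.0052,0.02,0,-0.4,-0.3,0.7,-0.0046,0.0052,0.05,0,-0.4,-0.3,0.7,-0.0046,0.0052,0.08,0,-0.4,-0.3,0.7,-0.0046,0.0052,0.1,0,-0.4,-0.3,0.7,-0.0046,0.0052,0.107,0,-0.4,-0.3,0.7,-0.0046,0.0052,0.107,0]'

```text
time: 3.0
tool_pos: [0.5697, 0.2109, 0.1411]
tool_rot: [-3.141, -0.001, 1.618]
ft_force: [0.3, 0.2, 0.1]
grip_width: 0.003
```

```bash
python3 -c "
from h import *
st();rel((.5695,.211,.1155),92.7)"
```

```text
t 3.0 pos [0.5697 0.2109 0.1411] rpy deg [-1.7997e+02 -4.0000e-02  9.2680e+01] F [0.3 0.2 0.1] g 0.003 j [ 0.29  0.42 -0.86  1.65  0.33  1.23 -0.59]
turn [-0.03 -0.04 -0.02] shift [ 0.     -0.0002  0.0256]
```

move_arm --commands '[0,0,0,0,0,0.01,0,0,0,0,0,0,0.016,0,0,0,0,0,0,0.019,0,0,0,0,0,0,0.021,0,0,0,0,0,0,0.023,0,0,0,0,0,0,0.025,0,0,0,0,0,0,0.0255,0]'

```text
time: 3.88
tool_pos: [0.5703, 0.2111, 0.1169]
tool_rot: [3.141, -0.001, 1.618]
ft_force: [-1.4, -1.2, 6.4]
grip_width: 0.0
```

move_arm --commands '[0,0,0,0,0,0.0015,0,0,0,0,0,0,0.0025,0,0,0,0,0,0,0.0025,0]'

```text
time: 4.25
tool_pos: [0.5708, 0.2112, 0.1156]
tool_rot: [3.139, -0.0, 1.617]
ft_force: [-2.3, -2.0, 6.1]
grip_width: 0.002
```

move_arm --commands '[0,0,0,0,0,0.0015,0,0,0,0,0,0,0.002,0]'

```text
time: 4.5
tool_pos: [0.5709, 0.2113, 0.1152]
tool_rot: [3.139, 0.001, 1.617]
ft_force: [-4.9, -1.9, 12.7]
grip_width: -0.005
```

Force rose to 12.7 N, so it is on the stop. I withdraw straight up to above the guides.

move_arm --commands '[0,0,0,0,0,-0.02,0,0,0,0,0,0,-0.05,0,0,0,0,0,0,-0.08,0,0,0,0,0,0,-0.1,0,0,0,0,0,0,-0.11,1,0,0,0,0,0,-0.11,1,0,0,0,0,0,-0.11,1,0,0,0,0,0,-0.11,1]'

```text
time: 5.5
tool_pos: [0.5701, 0.2111, 0.2242]
tool_rot: [3.14, 0.001, 1.617]
ft_force: [-0.1, -0.1, 0.0]
grip_width: 0.848
```

```bash
python3 - <<'E'
from h import *
st()
P=ctrl.camera_params('wrist');im,d=ctrl.capture('wrist');cv2.imwrite('pics/w2.png',im);np.save('pics/w2T.npy',P['T'])
im,d=ctrl.capture('side');cv2.imwrite('pics/s2.png',cv2.resize(im[20:220,100:350],None,fx=3,fy=3))
im,d=ctrl.capture('top');cv2.imwrite('pics/t2.png',im)
E
```

```text
t 5.5 pos [0.5701 0.2111 0.2242] rpy deg [1.7993e+02 5.0000e-02 9.2670e+01] F [-0.1 -0.1  0. ] g 0.848 j [ 0.31  0.35 -0.89  1.55  0.28  1.37 -0.56]
```

View pics/w2.png

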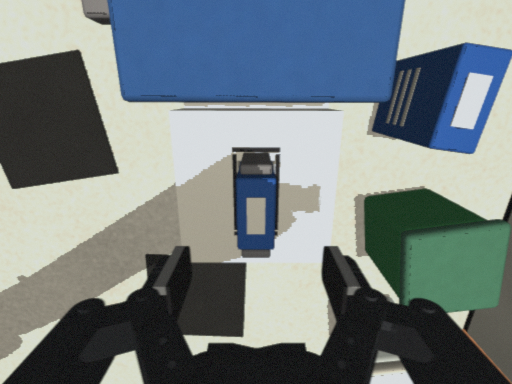

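View pics/s2.png

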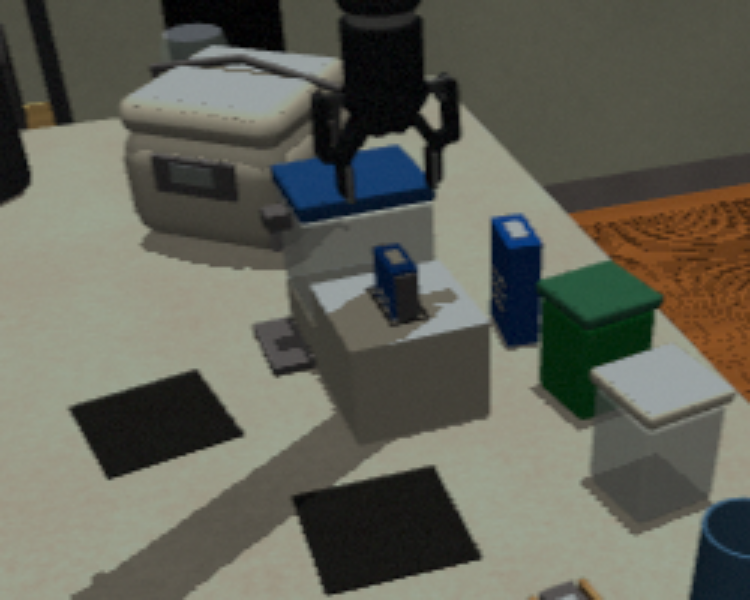

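Both views show the cassette sprung up: wrist image label at (256,214), cassette top spanning columns 237–275 and rows 175–250. I check the label position at z = 0.168.

```bash
python3 - <<'E'
from h import *
K=ctrl.camera_params('wrist')['intrinsics'];P=dict(intrinsics=K,T=np.load('pics/w2T.npy'))
im=cv2.imread('pics/w2.png');hs=cv2.cvtColor(im,cv2.COLOR_BGR2HSV).astype(int);b=im.astype(int)
def box(m,x0,y0,x1,y1):
    o=np.zeros_like(m);o[y0:y1,x0:x1]=m[y0:y1,x0:x1];return o
blue=box((hs[...,1]>110)&(hs[...,0]>95)&(hs[...,0]<130),230,174,282,252)
for c in big(blue,1): print('blue',rect(P,c,.168))
lab=box((b[...,2]>90)&(hs[...,1]<100),242,190,270,240)
for c in big(lab,2,10): print('label',rect(P,c,.168),c.reshape(-1,2).mean(0))
st();rel((.5695,.211,.128),92.7)
E
```

```text
blue (array([570. , 211.2]), array([30.4, 61.9]), 2.5)
label (array([570.2, 208.6]), array([14.5, 30.1]), 3.2) [255.58490566 215.20754717]
t 5.65 pos [0.5704 0.2113 0.2247] rpy deg [1.7988e+02 4.0000e-02 9.2670e+01] F [ 0.6  0.4 -0.6] g 1.0 j [ 0.31  0.35 -0.89  1.55  0.28  1.37 -0.56]
turn [ 0.12  0.04 -0.03] shift [-0.0002 -0.0011  0.0967]
```

move_arm --commands '[0.1,0,0,0,-0.0005,0.03,1,0.1,0,0,0,-0.0005,0.06,1,0.1,0,0,0,-0.0005,0.085,1,0.1,0,0,0,-0.0005,0.097,1,0.1,0,0,0,-0.0005,0.097,1,0.1,0,0,0,-0.0005,0.097,0.3,0.1,0,0,0,-0.0005,0.097,0,0.1,0,0,0,-0.0005,0.097,0]'

```text
time: 6.65
tool_pos: [0.5704, 0.2114, 0.1284]
tool_rot: [3.14, 0.001, 1.617]
ft_force: [0.1, -0.3, -0.0]
grip_width: 0.378
```

move_arm --commands '[0,0,0,0,0,0,0,0,0,0,0,0,0,0,0,0,0,0,0,0,0,0,0,0,0,0,0,0]'

```text
time: 7.15
tool_pos: [0.5705, 0.2114, 0.1286]
tool_rot: [3.14, 0.001, 1.617]
ft_force: [-0.7, -0.3, 1.9]
grip_width: 0.342
```

```bash
python3 - <<'E'
from h import *
st()
P=ctrl.camera_params('wrist');im,d=ctrl.capture('wrist');cv2.imwrite('pics/w3.png',im)
E
```

```text
t 7.15 pos [0.5705 0.2114 0.1286] rpy deg [1.7991e+02 3.0000e-02 9.2670e+01] F [-0.7 -0.3  1.9] g 0.342 j [ 0.29  0.43 -0.86  1.66  0.35  1.21 -0.6 ]
```

View pics/w3.png

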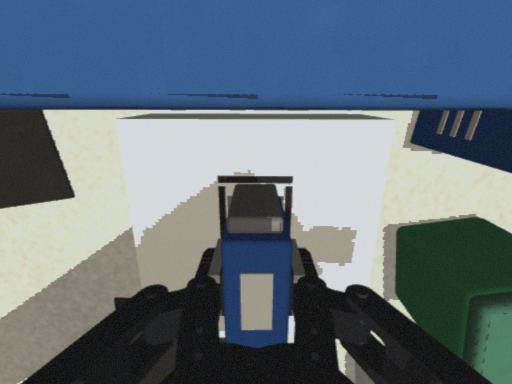

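The cassette is gripped (opening about 29 mm), pads on its broad faces at (210,255) and (300,255). I lift it straight up.

move_arm --commands '[0,0,0,0,0,-0.015,0,0,0,0,0,0,-0.035,0,0,0,0,0,0,-0.06,0,0,0,0,0,0,-0.085,0,0,0,0,0,0,-0.11,0,0,0,0,0,0,-0.13,0,0,0,0,0,0,-0.132,0,0,0,0,0,0,-0.132,0]'

```text
time: 8.2
tool_pos: [0.5701, 0.2112, 0.2601]
tool_rot: [3.141, 0.001, 1.617]
ft_force: [0.6, -0.5, -1.4]
grip_width: 0.344
```

```bash
python3 - <<'E'
from h import *
st();rel((.49,-.006,.26),92.7)
im,d=ctrl.capture('side');cv2.imwrite('pics/s4.png',cv2.resize(im[20:220,100:350],None,fx=3,fy=3))
E
```

```text
t 8.2 pos [0.5701 0.2112 0.2601] rpy deg [1.7994e+02 5.0000e-02 9.2670e+01] F [ 0.6 -0.5 -1.4] g 0.344 j [ 0.32  0.34 -0.9   1.49  0.26  1.44 -0.54]
turn [ 0.06  0.05 -0.03] shift [-0.2133 -0.0901  0.0003]
```

View pics/s4.png

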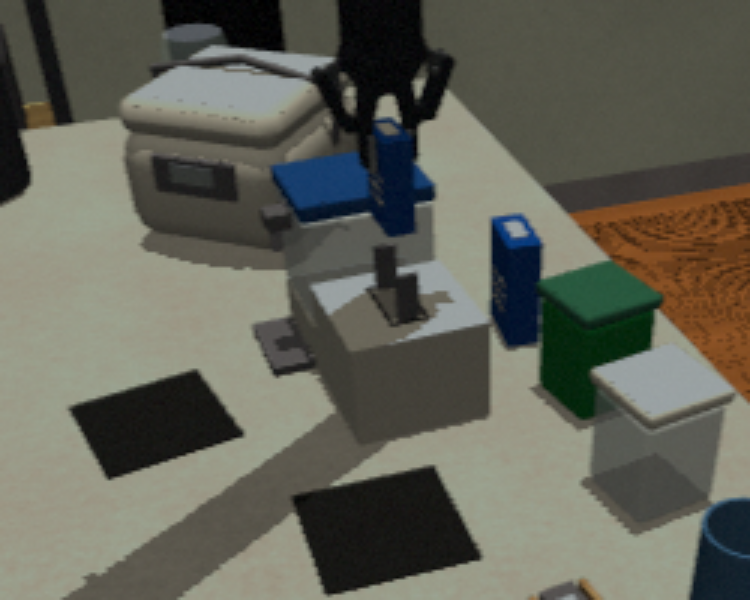

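The cassette is out of the well, held upright at about (392,175) in the crop. Now over to the mat.

move_arm --commands '[0,0,0,-0.03,-0.012,0,0,0,0,0,-0.07,-0.03,0,0,0,0,0,-0.11,-0.047,0,0,0,0,0,-0.15,-0.063,0,0,0,0,0,-0.185,-0.079,0,0,0,0,0,-0.208,-0.088,0,0,0,0,0,-0.213,-0.09,0.01,0,0,0,0,-0.213,-0.09,0.03,0]'

```text
time: 9.25
tool_pos: [0.4901, -0.0055, 0.229]
tool_rot: [3.141, 0.001, 1.617]
ft_force: [-0.3, -0.2, -1.6]
grip_width: 0.346
```

```bash
python3 - <<'E'
from h import *
st();rel((.49,-.006,.07),92.7)
E
```

```text
t 9.25 pos [ 0.4901 -0.0055  0.229 ] rpy deg [1.7996e+02 5.0000e-02 9.2660e+01] F [-0.3 -0.2 -1.6] g 0.346 j [ 0.76  0.01 -0.8   1.82  0.01  1.32  0.  ]
turn [ 0.04  0.05 -0.04] shift [-0.0004 -0.0002  0.159 ]
```

move_arm --commands '[0,0,0,0,0,0.03,0,0,0,0,0,0,0.065,0,0,0,0,0,0,0.1,0,0,0,0,0,0,0.13,0,0,0,0,0,0,0.15,0,0,0,0,0,0,0.16,0,0,0,0,0,0,0.164,0,0,0,0,0,0,0.164,0]'

```text
time: 10.25
tool_pos: [0.4905, -0.0052, 0.0652]
tool_rot: [3.141, 0.001, 1.618]
ft_force: [0.3, -0.1, -1.6]
grip_width: 0.343
```

move_arm --commands '[0,0,0,0,0,0.002,0,0,0,0,0,0,0.003,0,0,0,0,0,0,0.004,0,0,0,0,0,0,0.005,0]'

```text
time: 10.75
tool_pos: [0.4906, -0.0053, 0.0603]
tool_rot: [3.14, 0.001, 1.617]
ft_force: [0.4, -0.4, -1.3]
grip_width: 0.339
```

move_arm --commands '[0,0,0,0,0,0.0005,0,0,0,0,0,0,0.001,0,0,0,0,0,0,0.0015,0]'

```text
time: 11.12
tool_pos: [0.4907, -0.0053, 0.0595]
tool_rot: [3.141, 0.001, 1.617]
ft_force: [-3.7, 0.2, 9.5]
grip_width: 0.344
```

Contact with the mat (force went from -1.3 to 9.5 N). I release.

move_arm --commands '[0,0,0,0,0,-0.0005,0,0,0,0,0,0,-0.0005,0.5,0,0,0,0,0,-0.0005,0.7,0,0,0,0,0,-0.0005,1,0,0,0,0,0,-0.0005,1,0,0,0,0,0,-0.0005,1,0,0,0,0,0,-0.0005,1]'

```text
time: 12.0
tool_pos: [0.4906, -0.0053, 0.06]
tool_rot: [3.141, 0.001, 1.617]
ft_force: [-0.4, 0.9, 0.1]
grip_width: 1.003
```

move_arm --commands '[0,0,0,0,0,-0.03,1,0,0,0,0,0,-0.07,1,0,0,0,0,0,-0.11,1,0,0,0,0,0,-0.14,1,0,0,0,0,0,-0.15,1,0,0,0,0,0,-0.15,1]'

```text
time: 12.75
tool_pos: [0.4905, -0.0052, 0.2098]
tool_rot: [3.14, 0.001, 1.617]
ft_force: [-1.1, -0.4, 0.3]
grip_width: 1.0
```

```bash
python3 - <<'E'
from h import *
st()
P=ctrl.camera_params('wrist');im,d=ctrl.capture('wrist');cv2.imwrite('pics/w5.png',im);np.save('pics/w5T.npy',P['T'])
im,d=ctrl.capture('side');cv2.imwrite('pics/s5.png',im)
im,d=ctrl.capture('top');cv2.imwrite('pics/t5.png',im)
E
```

```text
t 12.75 pos [ 0.4905 -0.0052  0.2098] rpy deg [1.7993e+02 9.0000e-02 9.2660e+01] F [-1.1 -0.4  0.3] g 1.0 j [ 0.77  0.03 -0.82  1.84  0.02  1.28 -0.01]
```

View pics/w5.png

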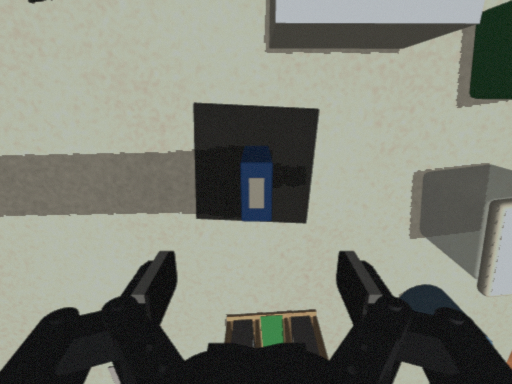

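View pics/s5.png

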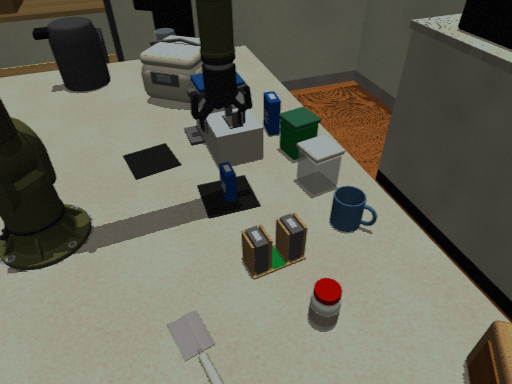

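The cassette stands upright, clear of the gripper, on the right-hand mat: (258,185) in the wrist view, (228,182) in the side view. I measure its pose, then turn the gripper 90°.

```bash
cat >> h.py <<'E'
def box(m,x0,y0,x1,y1):
    o=np.zeros_like(m);o[y0:y1,x0:x1]=m[y0:y1,x0:x1];return o
def label(P,im,roi,z,s=100,v=90):
    hs=cv2.cvtColor(im,cv2.COLOR_BGR2HSV).astype(int)
    m=box((hs[...,2]>v)&(hs[...,1]<s),*roi)
    for c in big(m,3,8): print('label',rect(P,c,z),np.round(c.reshape(-1,2).mean(0),1))
def blue(P,im,roi,z):
    hs=cv2.cvtColor(im,cv2.COLOR_BGR2HSV).astype(int)
    m=box((hs[...,1]>110)&(hs[...,0]>95)&(hs[...,0]<130)&(hs[...,2]>70),*roi)
    for c in big(m,2,20): print('blue',rect(P,c,z),np.round(c.reshape(-1,2).mean(0),1))
E
python3 - <<'E'
from h import *
K=ctrl.camera_params('wrist')['intrinsics'];P=dict(intrinsics=K,T=np.load('pics/w5T.npy'))
im=cv2.imread('pics/w5.png');print(im[193,257],im[170,257],im[150,257]);label(P,im,(245,170,270,212),.099);blue(P,im,(235,155,280,225),.099)
S=ctrl.camera_params('side');im=cv2.imread('pics/s5.png');label(S,im,(215,155,245,180),.099)
hs=cv2.cvtColor(cv2.imread('pics/w5.png'),cv2.COLOR_BGR2HSV)
im=cv2.imread('pics/w5.png'); 
m=box((hs[...,0]>40)&(hs[...,0]<80)&(hs[...,1]>110),255,310,290,350)
for c in big(m,1): print('green',rect(P,c,.006))
st(); rel((.4906,-.0053,.2098),2.7)
E
```

```text
[119 134 139] [89 53 32] [48 28 16]
label (array([490.9,  -7.6]), array([15.4, 30.1]), 2.6) [256.2 192.7]
blue (array([490.8,  -6.3]), array([28.3, 57.9]), 2.6) [256.1 191. ]
label (array([522.9, -25.9]), array([51.6, 36. ]), 86.9) [239.1 169.2]
label (array([463.1, -10.5]), array([73.2, 10.8]), 75.8) [216.6 171.9]
label (array([491.1,  -5.2]), array([ 9. , 25.9]), 0.4) [226.7 167.7]
green (array([ 527.7, -265.2]), array([31.5, 59.8]), 6.5)
t 12.9 pos [ 0.4896 -0.0051  0.2085] rpy deg [-1.7991e+02  2.0000e-02  9.2670e+01] F [-0.2 -0.1 -1.2] g 1.002 j [ 0.77  0.03 -0.82  1.84  0.02  1.28 -0.01]
turn [-5.000e-02  9.000e-02  8.997e+01] shift [-0.0002  0.001  -0.0013]
```

move_arm --commands '[0,0,10,0,0.001,0,1,0,0,20,0,0.001,0,1,0,0,30,0,0.001,0,1,0,0,40,0,0.001,0,1,0,0,50,0,0.001,0,1,0,0,60,0,0.001,0,1,0,0,70,0,0.001,0,1,0,0,80,0,0.001,0,1]'

```text
time: 13.9
tool_pos: [0.4898, -0.005, 0.2071]
tool_rot: [-3.141, 0.004, 0.216]
ft_force: [0.8, 0.5, 0.0]
grip_width: 1.002
```

move_arm --commands '[0,0,8,0,0,0,1,0,0,10,0,0,0,1,0,0,10,0,0,0,1]'

```text
time: 14.28
tool_pos: [0.4895, -0.005, 0.2065]
tool_rot: [-3.141, 0.005, 0.043]
ft_force: [0.3, 0.7, -0.4]
grip_width: 0.999
```

```bash
python3 - <<'E'
from h import *
st()
P=ctrl.camera_params('wrist');im,d=ctrl.capture('wrist');cv2.imwrite('pics/w6.png',im);np.save('pics/w6T.npy',P['T'])
label(P,im,(180,120,330,300),.099,60,110);blue(P,im,(180,120,330,300),.099)
rel((.4908,-.006,.045),2.6)
E
```

```text
t 14.28 pos [ 0.4895 -0.005   0.2065] rpy deg [-179.95    0.28    2.46] F [ 0.3  0.7 -0.4] g 0.999 j [ 0.73  0.03 -0.78  1.85  0.02  1.28 -1.58]
label (array([461.4,  -4.1]), array([187.4, 160.8]), 2.5) [254.6 215.5]
label (array([490.8,  -7. ]), array([13.8, 30.7]), 2.5) [258.5 191.2]
blue (array([491.6,  -7.2]), array([27.6, 58.8]), 2.5) [258.9 189.8]
turn [-0.04  0.26 -0.14] shift [0.0019 0.0012 0.1617]
```

View pics/w6.png

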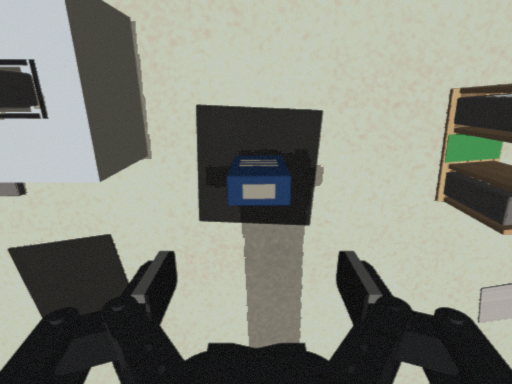

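Cassette square in the wrist view, label at (258,191), measured at (0.491, -0.0065), yaw 2.5°. The narrow ends face the open fingers. I descend and grip.

move_arm --commands '[0,0.26,0,0.0018,0.0015,0.03,1,0,0.26,0,0.0018,0.0015,0.06,1,0,0.26,0,0.0018,0.0015,0.09,1,0,0.26,0,0.0018,0.0015,0.12,1,0,0.26,0,0.0018,0.0015,0.145,1,0,0.26,0,0.0018,0.0015,0.155,1,0,0.26,0,0.0018,0.0015,0.157,1,0,0.26,0,0.0018,0.0015,0.157,1]'

```text
time: 15.32
tool_pos: [0.4915, -0.0063, 0.0505]
tool_rot: [-3.141, -0.001, 0.043]
ft_force: [0.1, -0.7, 0.7]
grip_width: 1.001
```

```bash
python3 - <<'E'
from h import *
st()
P=ctrl.camera_params('wrist');im,d=ctrl.capture('wrist');cv2.imwrite('pics/w7.png',im)
blue(P,im,(130,100,380,330),.099);label(P,im,(200,100,320,330),.099,60,110)
E
```

```text
t 15.32 pos [ 0.4915 -0.0063  0.0505] rpy deg [-1.7997e+02 -7.0000e-02  2.4800e+00] F [ 0.1 -0.7  0.7] g 1.001 j [ 0.67  0.24 -0.77  2.01  0.2   0.96 -1.73]
blue (array([496.1,  -7. ]), array([25.4, 58.8]), 2.5) [258.7 300.5]
label (array([571.9,  -4.3]), array([ 6.8, 38.6]), 2.4) [260.6 109.7]
label (array([490.4,  -7.3]), array([13.9, 30.7]), 2.5) [257.6 315.4]
label (array([526.8,  -5.8]), array([ 0.8, 27.6]), 2.5) [257.8 237.1]
```

View pics/w7.png

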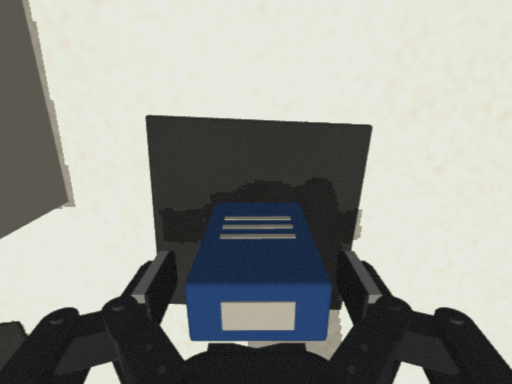

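move_arm --commands '[0,0,0,0,0.0003,0,0.85,0,0,0,0,0.0003,0,0.75,0,0,0,0,0.0003,0,0.5,0,0,0,0,0.0003,0,0.2,0,0,0,0,0.0003,0,0,0,0,0,0,0.0003,0,0,0,0,0,0,0.0003,0,0]'

```text
time: 16.25
tool_pos: [0.4923, -0.0068, 0.0513]
tool_rot: [3.141, -0.003, 0.043]
ft_force: [-0.6, -1.1, 6.3]
grip_width: 0.7
```

move_arm --commands '[0,0,0,0,0,-0.01,0,0,0,0,0,0,-0.03,0,0,0,0,0,0,-0.06,0,0,0,0,0,0,-0.09,0,0,0,0,0,0,-0.12,0,0,0,0,0,0,-0.145,0,0,0,0,0,0,-0.15,0,0,0,0,0,0,-0.15,0]'

```text
time: 17.25
tool_pos: [0.4914, -0.0068, 0.2007]
tool_rot: [3.141, -0.002, 0.043]
ft_force: [0.3, -0.2, -1.9]
grip_width: 0.696
```

```bash
python3 - <<'E'
from h import *
st()
P=ctrl.camera_params('wrist');im,d=ctrl.capture('wrist');cv2.imwrite('pics/w8.png',im)
im2,d=ctrl.capture('side');cv2.imwrite('pics/s8.png',im2)
rel((.528,-.266,.20),6.8)
E
```

```text
t 17.25 pos [ 0.4914 -0.0068  0.2007] rpy deg [ 1.7999e+02 -1.2000e-01  2.4600e+00] F [ 0.3 -0.2 -1.9] g 0.696 j [ 0.74  0.04 -0.79  1.85  0.03  1.26 -1.58]
turn [-0.02 -0.03 -4.33] shift [ 2.590e-02  2.605e-01 -1.000e-04]
```

View pics/w8.png

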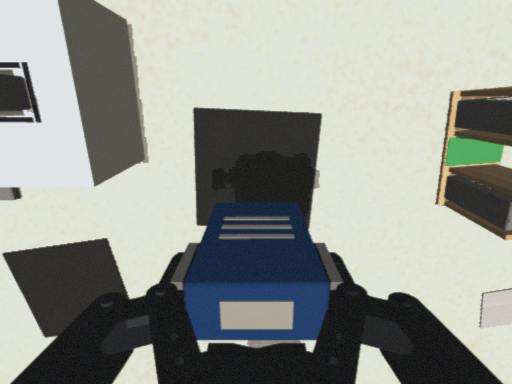

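View pics/s8.png

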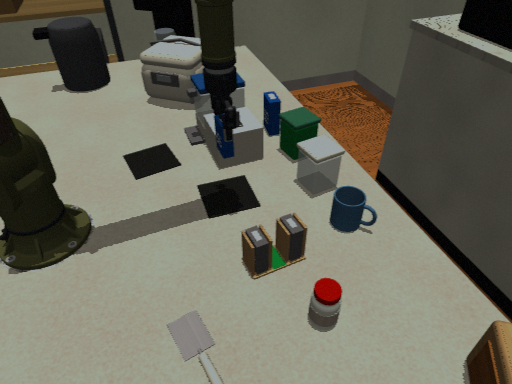

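The cassette is held by its narrow ends and clear of the mat. I move partway and measure the rack again from closer.

move_arm --commands '[0,0,-0.5,0.003,0.03,0,0,0,0,-1.5,0.007,0.065,0,0,0,0,-2.5,0.01,0.1,0,0,0,0,-3.5,0.012,0.13,0,0,0,0,-4.3,0.013,0.145,0,0,0,0,-4.3,0.013,0.15,0,0,0,0,-4.3,0.013,0.15,0]'

```text
invalid input
```

```bash
python3 - <<'E'
from h import *
st()
P=ctrl.camera_params('wrist');im,d=ctrl.capture('wrist');cv2.imwrite('pics/w9.png',im);np.save('pics/w9T.npy',P['T']);np.save('pics/w9.npy',d)
E
```

```text
t 17.35 pos [ 0.491  -0.0068  0.1999] rpy deg [-1.7998e+02 -3.0000e-02  2.4700e+00] F [ 0.6  0.7 -1.8] g 0.696 j [ 0.74  0.04 -0.79  1.85  0.03  1.26 -1.58]
```

View pics/w9.png

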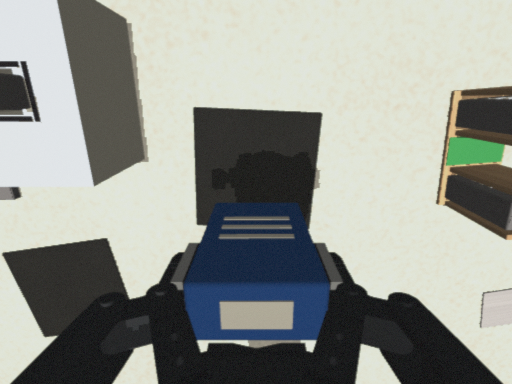

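move_arm --commands '[0,0,-0.5,0.003,0.03,0,0,0,0,-1.5,0.007,0.065,0,0,0,0,-2.5,0.01,0.1,0,0,0,0,-3.5,0.012,0.13,0,0,0,0,-4.3,0.013,0.145,0,0,0,0,-4.3,0.013,0.15,0,0,0,0,-4.3,0.013,0.15,0,0]'

```text
time: 18.27
tool_pos: [0.5104, -0.155, 0.1997]
tool_rot: [-3.14, -0.0, 0.119]
ft_force: [0.1, -0.1, -2.4]
grip_width: 0.697
```

```bash
python3 - <<'E'
from h import *
st()
P=ctrl.camera_params('wrist');im,d=ctrl.capture('wrist');cv2.imwrite('pics/w10.png',im);np.save('pics/w10T.npy',P['T']);np.save('pics/w10.npy',d)
E
```

```text
t 18.27 pos [ 0.5104 -0.155   0.1997] rpy deg [-1.7992e+02 -2.0000e-02  6.8200e+00] F [ 0.1 -0.1 -2.4] g 0.697 j [ 0.87  0.14 -0.68  1.76  0.09  1.27 -1.28]
```

View pics/w10.png

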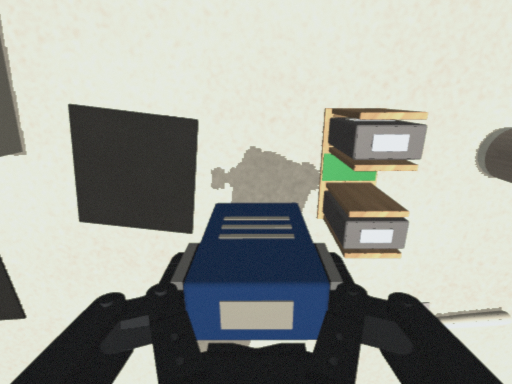

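```bash
python3 - <<'E'
from h import *
K=ctrl.camera_params('wrist')['intrinsics'];P=dict(intrinsics=K,T=np.load('pics/w10T.npy'))
im=cv2.imread('pics/w10.png');hs=cv2.cvtColor(im,cv2.COLOR_BGR2HSV).astype(int)
print(im[211,365],im[166,385],hs[211,365],hs[166,385],hs[195,360])
wood=(hs[...,0]<25)&(hs[...,1]>70)&(hs[...,2]>140)
m=box(wood,331,100,440,262)
for c in big(m,6,20): print('wood',rect(P,c,.101),np.round(c.reshape(-1,2).mean(0),1),cv2.boundingRect(c))
label(P,im,(360,130,415,155),.101,40,170);label(P,im,(355,225,398,246),.101,40,170)
m=box((hs[...,0]>40)&(hs[...,0]<80)&(hs[...,1]>110),310,140,390,190)
for c in big(m,1): print('green',rect(P,c,.006))
cv2.imwrite('pics/c10.png',cv2.resize(im[90:270,300:450],None,fx=4,fy=3.3)[:600])
# held cassette label top height relative: TCP z -> top
o=ctrl.get_obs()
label(P,im,(210,290,305,335),o['tool_pos'][2]-.0513+.099,80,100)
E
```

```text
[ 86 117 144] [150 204 228] [ 16 103 144] [ 21  87 228] [ 16 101  93]
wood (array([ 593.6, -258.9]), array([ 5.6, 54.8]), 6.8) [393.7 114.9] (360, 112, 67, 8)
wood (array([ 550.5, -264.1]), array([ 5.4, 54.6]), 6.8) [386.  167.4] (354, 164, 64, 7)
wood (array([ 506.7, -269.4]), array([ 5. , 54.7]), 6.8) [378.7 213.4] (349, 211, 60, 6)
wood (array([ 463.1, -274.6]), array([ 4.5, 54.6]), 6.8) [372.3 254.8] (344, 253, 57, 5)
wood (array([ 532.8, -239.2]), array([ 3.7, 39.3]), 6.8) [353.7 181.8] (331, 181, 45, 5)
label (array([ 571.7, -262.6]), array([14.4, 30.6]), 6.8) [390.5 142.2]
label (array([ 484.2, -273.1]), array([13.8, 30.8]), 6.8) [376.2 235.6]
green (array([ 528.3, -267.2]), array([31.2, 64. ]), 6.8)
label (array([ 509.2, -155.5]), array([15. , 30.6]), 6.9) [256.4 314.6]
```

View pics/c10.png

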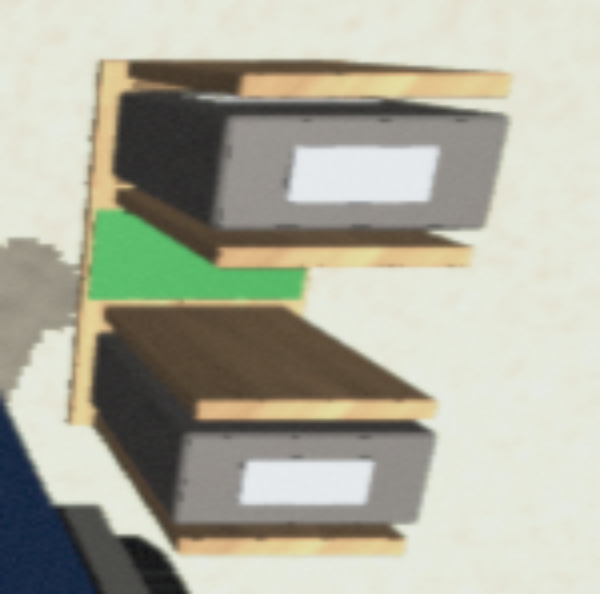

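The four divider tops measure 54.7 mm long, 43.5 mm apart, yaw 6.8°. The empty bay's centre is (0.5285, -0.2667), which agrees with the green patch. The held cassette sits about 1 mm to -x of the TCP.

```bash
python3 - <<'E'
from h import *
st();rel((.5293,-.2665,.175),6.8)
E
```

```text
t 18.32 pos [ 0.5105 -0.1547  0.1998] rpy deg [-1.7994e+02 -3.0000e-02  6.8500e+00] F [ 1.7 -0.1 -0.3] g 0.696 j [ 0.87  0.14 -0.68  1.76  0.09  1.27 -1.28]
turn [-0.06 -0.03  0.05] shift [0.0053 0.1133 0.0247]
```

move_arm --commands '[0,0,0,0.0015,0.02,0,0,0,0,0,0.003,0.05,0,0,0,0,0,0.0045,0.08,0,0,0,0,0,0.0053,0.103,0,0,0,0,0,0.0053,0.113,0,0,0,0,0,0.0053,0.1133,0.01,0,0,0,0,0.0053,0.1133,0.024,0,0,0,0,0.0053,0.1133,0.025,0]'

```text
time: 19.32
tool_pos: [0.5283, -0.2648, 0.1728]
tool_rot: [-3.138, 0.002, 0.121]
ft_force: [0.1, -0.0, -1.3]
grip_width: 0.693
```

```bash
python3 - <<'E'
from h import *
st()
P=ctrl.camera_params('wrist');im,d=ctrl.capture('wrist');cv2.imwrite('pics/w11.png',im)
im2,d=ctrl.capture('side');cv2.imwrite('pics/s11.png',cv2.resize(im2[150:300,200:360],None,fx=4,fy=4))
rel((.5293,-.2665,.0545),6.8)
E
```

```text
t 19.32 pos [ 0.5283 -0.2648  0.1728] rpy deg [-1.7981e+02  1.3000e-01  6.9600e+00] F [ 0.1 -0.  -1.3] g 0.693 j [ 0.93  0.29 -0.6   1.66  0.17  1.25 -1.16]
turn [-0.09  0.01  0.13] shift [1.000e-04 1.100e-03 1.198e-01]
```

View pics/w11.png

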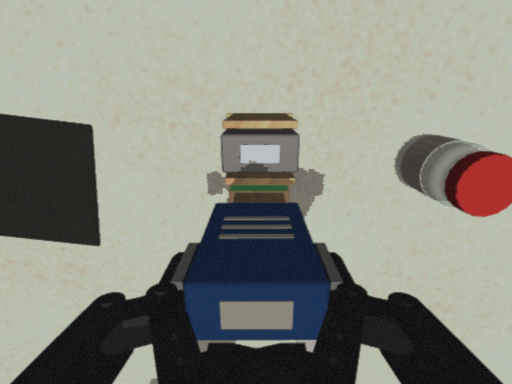

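View pics/s11.png

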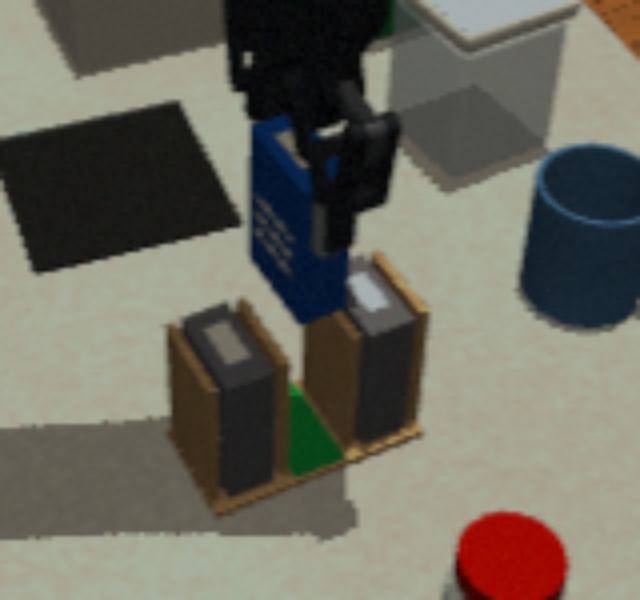

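The cassette hovers above the green bay, parallel to the dividers. I lower it in stages, watching the force.

move_arm --commands '[0,0,0,0.0002,0.001,0.005,0,0,0,0,0.0002,0.001,0.015,0,0,0,0,0.0002,0.001,0.025,0,0,0,0,0.0002,0.001,0.033,0,0,0,0,0.0002,0.001,0.04,0,0,0,0,0.0002,0.001,0.042,0]'

```text
time: 20.18
tool_pos: [0.5292, -0.2663, 0.1316]
tool_rot: [-3.139, 0.001, 0.121]
ft_force: [-0.2, -0.5, -2.1]
grip_width: 0.696
```

```bash
python3 - <<'E'
from h import *
st()
P=ctrl.camera_params('wrist');im,d=ctrl.capture('wrist');cv2.imwrite('pics/w12.png',im)
im2,d=ctrl.capture('side');cv2.imwrite('pics/s12.png',cv2.resize(im2[150:300,200:360],None,fx=4,fy=4))
o=ctrl.get_obs();label(P,im,(210,290,305,335),o['tool_pos'][2]-.0513+.099,80,100)
rel((.5293,-.2665,.0545),6.8)
E
```

```text
t 20.18 pos [ 0.5292 -0.2663  0.1316] rpy deg [-1.7987e+02  5.0000e-02  6.9400e+00] F [-0.2 -0.5 -2.1] g 0.696 j [ 0.92  0.33 -0.6   1.7   0.19  1.17 -1.17]
label (array([ 528.1, -266.9]), array([13.5, 30.2]), 7.1) [256.3 314.8]
turn [-0.11  0.02  0.13] shift [-0.0001  0.0002  0.0776]
```

View pics/s12.png

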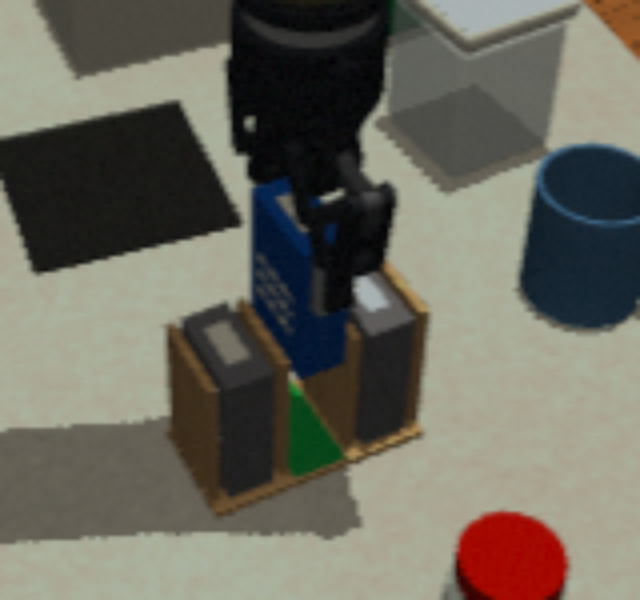

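The cassette's bottom is between the dividers with no contact force. I continue down.

move_arm --commands '[0,0,0,0,0,0.008,0,0,0,0,0,0,0.02,0,0,0,0,0,0,0.033,0,0,0,0,0,0,0.045,0,0,0,0,0,0,0.057,0,0,0,0,0,0,0.067,0,0,0,0,0,0,0.073,0,0,0,0,0,0,0.074,0]'

```text
time: 21.28
tool_pos: [0.5292, -0.2662, 0.0577]
tool_rot: [-3.139, 0.001, 0.121]
ft_force: [-0.8, -0.2, -1.0]
grip_width: 0.697
```

move_arm --commands '[0,0,0,0,0,0.001,0,0,0,0,0,0,0.002,0,0,0,0,0,0,0.003,0,0,0,0,0,0,0.004,0]'

```text
time: 21.78
tool_pos: [0.5293, -0.2662, 0.0538]
tool_rot: [-3.14, 0.001, 0.121]
ft_force: [0.4, 0.5, -1.5]
grip_width: 0.696
```

move_arm --commands '[0,0,0,0,0,0.0005,0,0,0,0,0,0,0.001,0,0,0,0,0,0,0.0015,0]'

```text
time: 22.15
tool_pos: [0.5294, -0.2662, 0.0533]
tool_rot: [-3.14, 0.001, 0.121]
ft_force: [-4.4, 1.4, 8.7]
grip_width: 0.697
```

Floor contact (8.7 N) at the predicted height of 0.0533. I release and withdraw upwards.

move_arm --commands '[0,0,0,0,0,-0.0003,0.8,0,0,0,0,0,-0.0003,0.9,0,0,0,0,0,-0.0003,1,0,0,0,0,0,-0.0003,1,0,0,0,0,0,-0.0003,1,0,0,0,0,0,-0.0003,1]'

```text
time: 22.9
tool_pos: [0.5293, -0.2662, 0.0536]
tool_rot: [-3.14, 0.001, 0.121]
ft_force: [0.3, 0.1, 0.5]
grip_width: 1.002
```

move_arm --commands '[0,0,0,0,0,-0.01,1,0,0,0,0,0,-0.03,1,0,0,0,0,0,-0.06,1,0,0,0,0,0,-0.1,1,0,0,0,0,0,-0.14,1,0,0,0,0,0,-0.17,1,0,0,0,-0.02,0,-0.19,1,0,0,0,-0.02,0,-0.2,1]'

```text
time: 23.9
tool_pos: [0.5096, -0.2697, 0.2566]
tool_rot: [3.14, -0.001, 0.12]
ft_force: [-0.5, 0.0, -0.9]
grip_width: 0.998
```

```bash
python3 - <<'E'
from h import *
st()
P=ctrl.camera_params('wrist');im,d=ctrl.capture('wrist');cv2.imwrite('pics/w13.png',im)
label(P,im,(225,130,300,235),.101,60,110)
im2,d=ctrl.capture('side');cv2.imwrite('pics/s13.png',cv2.resize(im2[150:300,200:360],None,fx=4,fy=4));cv2.imwrite('pics/s13f.png',im2)
im3,d=ctrl.capture('top');cv2.imwrite('pics/t13.png',im3)
st()
E
```

```text
t 23.9 pos [ 0.5096 -0.2697  0.2566] rpy deg [ 1.7991e+02 -7.0000e-02  6.8500e+00] F [-0.5  0.  -0.9] g 0.998 j [ 0.97  0.2  -0.61  1.59  0.12  1.39 -1.1 ]
label (array([ 472.7, -305.4]), array([54.5, 36.4]), 9.6) [288.6 217.2]
label (array([ 549.9, -301.2]), array([33.3, 19. ]), 9.6) [291.6 143.8]
label (array([ 528.2, -266. ]), array([13.1, 29.1]), 6.8) [254.6 161.9]
t 24.05 pos [ 0.5104 -0.2687  0.2544] rpy deg [-1.7995e+02 -3.0000e-02  6.9500e+00] F [-0.3 -0.  -0.9] g 0.999 j [ 0.97  0.2  -0.61  1.59  0.12  1.39 -1.1 ]
```

View pics/w13.png

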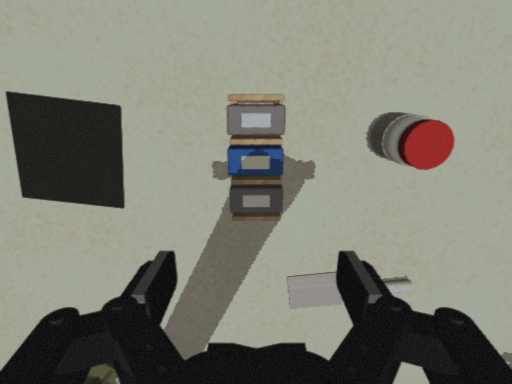

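View pics/s13.png

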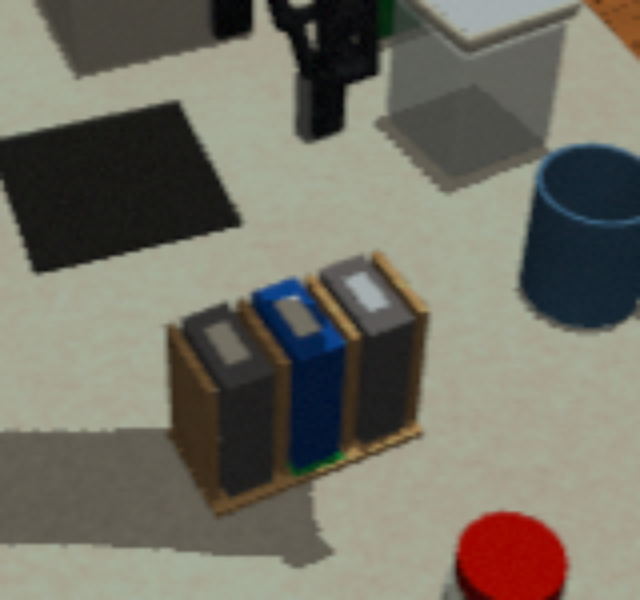

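View pics/s13f.png

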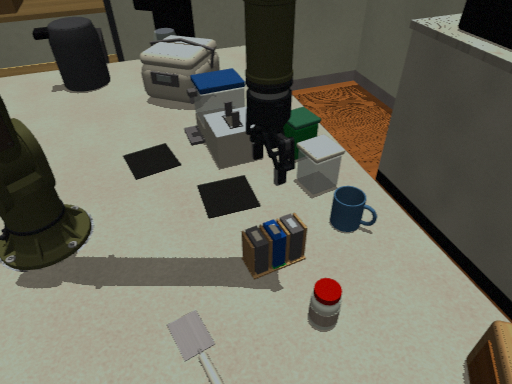

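The blue cassette stands fully down between the two grey ones: wrist view (256,161), side crop (300,370), top level with the spares. Its label measures (0.528, -0.266), yaw 6.8°, within 1 mm of the bay centre. The gripper is 0.15 m above and free. I hand in.

```bash
python3 -c "
from h import *
st();print(ctrl.sign_off())"
```

```text
t 24.05 pos [ 0.5104 -0.2687  0.2544] rpy deg [-1.7995e+02 -3.0000e-02  6.9500e+00] F [-0.3 -0.  -0.9] g 0.999 j [ 0.97  0.2  -0.61  1.59  0.12  1.39 -1.1 ]
the job is handed in; nothing more can be done
None
```

The blue cassette now stands fully down in the rack's empty middle bay. I handed the job in at about 24 s of the 70 s allowed.

- **Dispenser:** I pressed the cassette to the stop (peak reading 12.7 N) and it sprang up. I lifted it out by its broad faces.
- **Mat:** I stood it upright near the middle of the right-hand mat and let go.
- **Rack:** I took it again by its two narrow ends and lowered it into the bay. It touched the floor at the height I had predicted, and I released it there.

**Last checks:**
- The cassette's label measured (0.528, -0.266) at yaw 6.8°, within 1 mm of the bay centre. Its top looked level with the grey cassettes.
- In the last pictures the grey cassettes and the other objects looked undisturbed, but I did not measure them.
- The gripper was open, about 15 cm above the cassettes, and touching nothing.

**Disagreements:**
- Early measurements from the fixed cameras differed from each other by up to 3 mm. I used the close wrist-camera readings instead.
- One move call was refused as "invalid input" and moved nothing; I sent it again.

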